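# Fit the middle cog to the bicycle hub and put the spare cogs away

## Robot

A 6-joint arm with a two-finger parallel gripper is mounted at the origin on the work surface. World frame = base frame: x ahead of the robot, y to its left, z up, the work surface at z = 0. Lengths are in m, angles in rad, forces in N, time in s.
With the tool pointing down it reaches from about 0.425 to 0.95 m from the base axis. Payload 3.5 kg.
Tool frame: the origin (TCP) lies midway between the tips of the shut fingers; the grasp point (between the pads) lies 19 mm behind it; z points along the fingers, y is the line along which they close (so a half turn about z gives the same grasp; the last joint's range is limited). The gripper opens to 85 mm and grips with 20 to 120 N. Pads are 22 mm wide; open, the fingers measure 114 mm over their backs; the gripper's body (76 mm by 85 mm) begins 54 mm behind the grasp point. The pads swing forward as they close: fully open they stand 13 mm farther back than shut.
Start: joints at [1.169, 0.286, 1.577, -0, 1.279, -0.15], TCP at [0.168, 0.654, 0.231] pointing down, gripper open.
Joint ranges: [-2.77, 2.77], [-0.9, 2.22], [0.21, 2.48], [-1.53, 4.67], [0.24, 2.81], [-2.84, 2.84]. Speed limits (rad/s): [2.79, 2.79, 3.14, 3.14, 3.14, 3.14].

## Interface

Orientations are given as a unit quaternion [x, y, z, w].
In Python, from plant import ctrl gives the robot as it stands.
- The arm moves only by the tool send_rows, never from a script. Its argument "series" is a list that holds one entry, the list of rows, each a list of 7 numbers: the shift along the tool's x, y, z in cm, then the turn, a rotation vector about the tool's x, y, z in rad, then the opening, from -1 (shut) to 1 (fully open). In form: [[[x, y, z, rx, ry, rz, jaw], ...]]. A call has 1 to 10 rows; each row shifts and turns the commanded pose from where the row before left it, along the tool's axes as they then stand; what a row does not reach is not made up. A row lasts 1/8 s, in which the tool goes at most 62.5 mm and 10.7 degrees, less where a joint would pass 70% of its speed; a pose out of reach is approached as far as the arm can. A call is refused whole if a number of a shift passes 6.25 or a number of a turn 0.188, either way. A call with a gripper value outside its range is refused whole. The fingers move at their own pace and stop on an object; "force" is the grip in N (left out, the last holds). Time passes only in rows, so rows that do not move let the fingers close. It gives the time, the measured TCP pose, the force, the opening and the grip force at its end, in the units of the state.
- ctrl.get_state(): the state, without advancing time (a new reading comes with each control period).
- ctrl.read_camera(name): name is "side" or "top"; returns a dict with "img" (400x640x3 uint8, red, green, blue), "fx", "fy", "cx", "cy" (pixels), "R" (3x3) and "t" (3): a world point X has camera coordinates R X + t. Camera axes: x right, y down, z forward; pixel columns grow to the right and rows downward; lengths in m; the calibration is good to about 2 mm. A picture is of the moment at which its call begins. There is no depth.
- ctrl.sign_off(): hands the job in; it is judged then, once.
The state is a dict: "time": time; "qpos": joint angles; "dq": joint speeds; "joint_efforts": joint torques, N m; "eef_pos": TCP position; "tcp_rot": TCP orientation; "contact_force": force on the tool from outside, world axes, zero at the start; "wrist_torque": the same for the moment, N m; "opening": opening from 0.0 (shut) to 1.0 (fully open); "finger_force": force on a finger pad.
Only numpy, scipy, OpenCV 4.12 (cv2) and the standard library are available. Lean on these libraries where they do the work, as an engineer would, in place of code of your own. Each camera call takes 0.05 s, during which the arm holds its last target. There are 200 camera calls.

## Task

Three toothed cogs of different size lie about the bench. Fit the middle-sized one on the upright wheel hub, turning it until its notches drop over the keys and it sits fully home, and then lay the small slotted lock ring flat on top of it; put the two spare cogs away flat over the storage pegs, the largest on the stand with the round base and the smallest on the stand with the square base, before or after as you like. Leave the smooth bearing ring lying where it is.

Things in the scene. Friction and masses are not known exactly. Their poses are not given: they have to be found in the camera images.
- cog_small: Smallest cog: flat steel ring with 11 teeth, 49 mm over the tooth tips, 8 mm thick (teeth 7 mm), 45 g; grip it across the teeth. Origin at the centre of its underside, z up. Bore as on all three: a 25 mm hole with four notches, 34 mm across their bottoms, 9 to 10 mm wide, along its own x and y axes.
- cog_middle: Middle-sized cog: flat steel ring with 13 teeth, 60 mm over the tooth tips, 8 mm thick (teeth 7 mm), 55 to 90 g; grip it across the teeth. Origin at the centre of its underside, z up. Bore as on all three: a 25 mm hole with four notches, 34 mm across their bottoms, 9 to 10 mm wide, along its own x and y axes.
- cog_large: Largest cog: flat steel ring with 16 teeth, 70 mm over the tooth tips, 8 mm thick (teeth 7 mm), 80 to 130 g; grip it across the teeth. Origin at the centre of its underside, z up. Bore as on all three: a 25 mm hole with four notches, 34 mm across their bottoms, 9 to 10 mm wide, along its own x and y axes.
- lock_ring: Lock ring: small dark steel ring without teeth, four black slots marked in its rim, 40 mm outside, 28 mm plain round bore, 8 mm thick, 35 g. Origin at the centre of its underside. Its yaw does not matter.
- bearing: Smooth bright bearing ring, no teeth, 54 mm outside, 11 mm thick, with a circle of black marks on top: a bystander, to be left where it lies. Origin at the centre of its underside.
- hub: Aluminium bicycle hub standing upright, fixed, on a 70 x 70 x 34 mm clamp block, flanges 58 mm across. Origin on its axis at the block's underside, z up. Above the seat (see hub_seat) and its keys rises a plain round pilot, 22 mm thick up to 114 mm above the origin, tapering to 8 mm at its top at 123 mm. The lock ring goes over it and rests on the cog at 108 mm.
- hub_seat (a point): Centre of the hub's round shoulder (38 mm across), 100 mm above the bench, axes as the hub's. Four keys rise 7 mm from it: a cross 30 mm across, arms 6 mm wide, along its x and y. A wrongly turned cog rests on the keys at 107 mm; within about 6 degrees of right (any quarter turn) it drops to 100 mm.
- round_stand: Storage peg with a round dark steel base, 80 mm across and 18 mm high, fixed to the bench; in its centre an upright peg 12 mm thick with a tapered tip, its top 52 mm above the bench. Origin at the centre of the underside. A stored cog lies flat on the base with the peg through its bore, its underside 18 mm above the origin.
- square_stand: Storage peg with a square light-wood base, 76 x 76 x 18 mm, fixed to the bench; peg and stored height as on the round stand (peg 12 mm thick, top at 52 mm, base top at 18 mm). Origin at the centre of the underside.

How it is judged:
On the way, in this order (a step that is already met when the one before it is completed fails the run):
1. the middle-sized cog is fully home on the hub and released (horizontal distance between cog_middle and hub below 0.006 m and z of cog_middle in the frame of hub between 0.097 and 0.1025 m and angle between cog_middle's own z axis and vertical below 0.08 rad and contact force between cog_middle and the fingers below 0.05 N), for 0.2 s.
2. then the lock ring lies flat on the cog, over the hub's pilot, released (horizontal distance between each of cog_middle, lock_ring and hub below 0.006 m and z of cog_middle in the frame of hub between 0.097 and 0.1025 m and angle between each of cog_middle, lock_ring's own z axis and vertical below 0.08 rad and z of lock_ring in the frame of hub between 0.105 and 0.1105 m and contact force between lock_ring and the fingers below 0.05 N), for 0.2 s.
At the end, for the whole second after the job is handed in: Middle cog level on the hub's shoulder (height 100 -3/+2.5 mm, 6 mm off axis at most), lock ring level on it (105 to 110.5 mm, 6 mm), largest cog flat on the round stand and smallest on the square one (11 mm off centre, 2.5 mm in height, 0.08 rad); all released, at rest (all of step 2 and horizontal distance between cog_large and round_stand below 0.011 m and z of cog_large in the frame of round_stand between 0.0155 and 0.0205 m and angle between each of cog_large, cog_small's own z axis and vertical below 0.08 rad and horizontal distance between cog_small and square_stand below 0.011 m and z of cog_small in the frame of square_stand between 0.0155 and 0.0205 m and contact force between each of cog_small, cog_middle, cog_large and the fingers below 0.05 N and linear speed of each of cog_small, cog_middle, cog_large, lock_ring below 0.02 m/s); the robot touches nothing.
It fails at once if the bearing ring is moved by more than 25 mm (distance of bearing from where it was at the start of the episode above 0.025 m).
It also fails if it takes over 115 s, if anything falls off the work surface, if the arm or the gripper's body presses on something with over 40 N, if the wrist force passes 120 N, or if a joint passes its speed limit or range.

## Working session

There is one attempt and no reset: what is moved stays moved. The work goes in short steps, Python scripts to look and compute and a tool call to move; the robot and the scene stay as the last step left them, time stands still between calls to the robot, and variables do not carry over. Pictures are saved under pics/ and viewed, at most 14 in all, crops included, and the job is handed in when it is done.

Besides the shell and the picture viewer there is one more tool, called after "Emit:" as name(argument=value, ...) on one line, values as JSON. send_rows: Moves the arm, as the interface text tells. Its arguments: {"type":"object","properties":{"series":{"type":"array"},"force":{"type":"number"}},"required":["series"]}

```bash
ls; mkdir -p pics
python3 - <<'E'
from plant import ctrl
import cv2,numpy as np
print(ctrl.get_state())
for n in("top","side"):
    c=ctrl.read_camera(n);np.savez(f"{n}0.npz",**c);cv2.imwrite(f"pics/{n}0.png",c["img"][:,:,::-1])
    print(n,c["fx"],c["cx"],c["cy"],np.round(c["R"],3).tolist(),c["t"])
E
```

```text
pics
{'time': 0.0, 'qpos': array([ 1.16899951e+00,  2.87199571e-01,  1.57815714e+00, -9.41324780e-06,
        1.27858846e+00, -1.49999051e-01]), 'dq': array([-1.06837769e-04, -2.21621303e-04,  1.66560602e-05,  5.57439296e-04,
        8.07940402e-04, -1.10747418e-03]), 'joint_efforts': array([-3.93592700e-04, -4.05985665e+01, -2.92622173e+01, -1.30803719e-04,
        5.92533019e-03,  3.94201868e-05]), 'eef_pos': array([0.1678905 , 0.65312007, 0.22993532]), 'tcp_rot': array([ 1.25565114e-01,  9.92084683e-01, -1.13299962e-03, -3.16090294e-04]), 'contact_force': array([ 0.10094656,  0.75374552, -0.17515036]), 'wrist_torque': array([ 0.00796569, -0.00095148,  0.01540002]), 'finger_force': 0.0, 'opening': 0.9990388367980081}
top 394.76364330421194 318.62802939229465 205.3070233243827 [[-0.018, -1.0, -0.023], [-0.994, 0.021, -0.111], [0.112, 0.021, -0.993]] [0.02457406 0.55940401 0.79211674]
side 403.15812892865426 318.48508301991615 199.24151228169328 [[0.883, -0.47, -0.007], [-0.243, -0.444, -0.862], [0.402, 0.763, -0.507]] [-0.47509817  0.22181316  0.82368213]
```

View pics/top0.png

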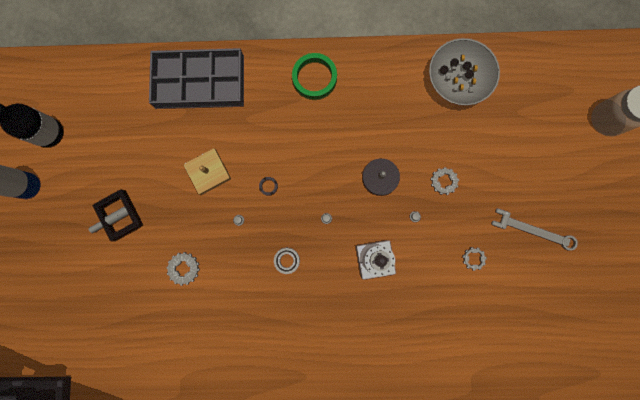

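View pics/side0.png

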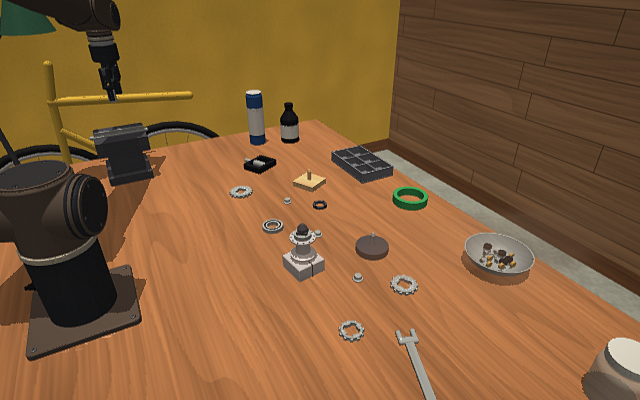

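```bash
cat > h.py <<'E'
import numpy as np,cv2
class Cam:
    def __init__(s,d):
        s.img=d["img"];s.R=np.array(d["R"]);s.t=np.array(d["t"])
        s.K=np.array([[float(d["fx"]),0,float(d["cx"])],[0,float(d["fy"]),float(d["cy"])],[0,0,1]])
    def ray(s,p,z):
        "pixels (n,2) -> world points on plane z"
        p=np.atleast_2d(p).astype(float);d=np.c_[p,np.ones(len(p))]@np.linalg.inv(s.K).T@s.R
        C=-s.R.T@s.t;return C+d*((z-C[2])/d[:,2])[:,None]
    def px(s,X):
        c=(np.atleast_2d(X)@s.R.T+s.t)@s.K.T;return c[:,:2]/c[:,2:]
    def rect(s,x,y,z,half=.05,mmpp=.25):
        "plane z around (x,y) as metric map; rows: +x down, cols: +y right"
        n=int(2*half*1000/mmpp);g=(np.arange(n)+.5)*mmpp/1000-half
        X,Y=np.meshgrid(x+g,y+g,indexing="ij");P=s.px(np.c_[X.ravel(),Y.ravel(),np.full(n*n,z)]).astype(np.float32)
        return cv2.remap(s.img,P[:,0].reshape(n,n),P[:,1].reshape(n,n),cv2.INTER_CUBIC)
def load(n):return Cam(np.load(n+".npz"))
def live(n):
    from plant import ctrl
    return Cam(ctrl.read_camera(n))
E
python3 - <<'E'
from h import *
T=load("top0")
S=load("side0")
hsv=cv2.cvtColor(T.img,cv2.COLOR_RGB2HSV)
its=dict(large=((183,268),.008),middle=((445,181),.008),small=((475,259),.008),lock=((268,186),.008),bearing=((286,261),.011),round=((381,177),.018),square=((207,171),.018),hub=((377,258),.107))
row=[]
for n,(p,z) in its.items():
    w=T.ray(p,z)[0];print(n,np.round(w,4),np.round(S.px(w)[0],1), 'hsv',hsv[p[1],p[0]])
    row.append(T.rect(w[0],w[1],z,.05,.5))
im=np.vstack([np.hstack(row[:4]),np.hstack(row[4:])])
cv2.imwrite("pics/rect.png",im[:,:,::-1])
sy=[S.img[y-30:y+30,x-30:x+30] for x,y in((240,192),(404,285),(351,330),(303,240),(372,246),(309,182))]
sy=[cv2.resize(a,(260,260),interpolation=cv2.INTER_CUBIC) for a in sy]
cv2.imwrite("pics/sidec.png",np.vstack([np.hstack(sy[:3]),np.hstack(sy[3:])])[:,:,::-1])
E
```

```text
large [0.4344 0.3049 0.008 ] [241.3 190.6] hsv [ 13 183 146]
middle [ 0.6092 -0.258   0.008 ] [403.9 283.5] hsv [ 13 179 137]
small [ 0.4424 -0.3115  0.008 ] [351.2 329.6] hsv [ 12 180 143]
lock [0.6068 0.1229 0.008 ] [319.5 203.7] hsv [ 14 183 145]
bearing [0.4453 0.085  0.011 ] [272.2 224.4] hsv [ 14 174 148]
round [ 0.6192 -0.1202  0.018 ] [371.5 244.5] hsv [21 76 54]
square [0.6408 0.2532 0.018 ] [309.4 179.4] hsv [ 16 164  70]
hub [ 0.4504 -0.0948  0.107 ] [303.  227.8] hsv [ 4 67 53]
```

View pics/rect.png

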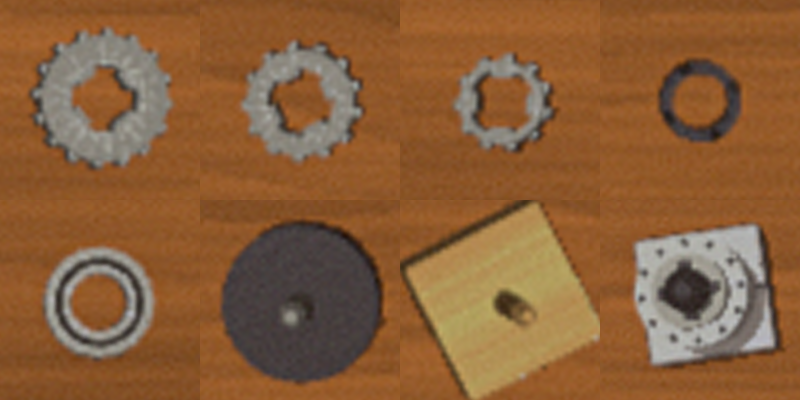

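View pics/sidec.png

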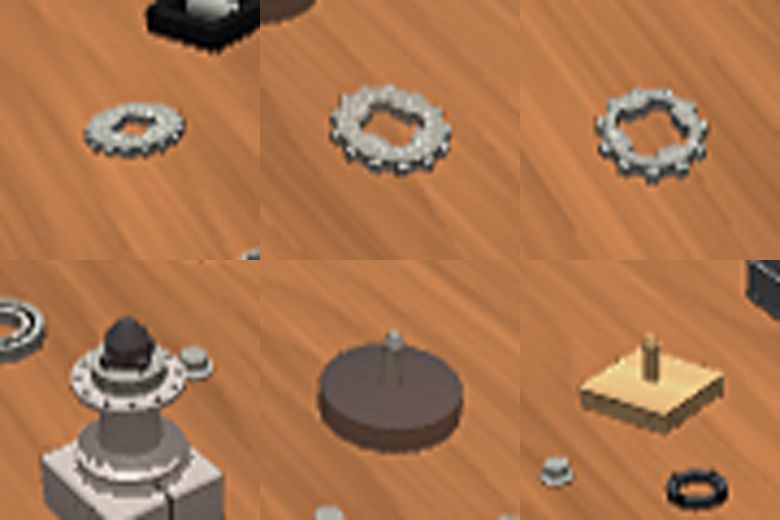

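```bash
cat >> h.py <<'E'
def comps(mask):
    n,l,s,c=cv2.connectedComponentsWithStats(mask.astype(np.uint8));return l,s,c
def outer(T,x,y,z,mf,half=.05,m=.25):
    "outer contour of central masked blob -> centre (world), radii, mask map"
    I=T.rect(x,y,z,half,m);M=mf(I).astype(np.uint8)
    cs,_=cv2.findContours(M,cv2.RETR_EXTERNAL,cv2.CHAIN_APPROX_NONE);c=max(cs,key=cv2.contourArea)
    F=cv2.drawContours(np.zeros_like(M),[c],-1,1,-1);mo=cv2.moments(F,True)
    h=cv2.convexHull(c);(ex,ey),ax,_=cv2.fitEllipse(h);f=lambda u:(u+.5)*m/1000-half
    return (x+f(mo["m01"]/mo["m00"]),y+f(mo["m10"]/mo["m00"])),(x+f(ey),y+f(ex)),np.array(ax)*m,I,M,F
def sat(I):return cv2.cvtColor(I,cv2.COLOR_RGB2HSV)[:,:,1]
def h4(W,r,c,m,r0,r1,k=4):
    "phase (deg) of k-fold harmonic of weight W about map point (row r,col c); 0 = along world x"
    i,j=np.indices(W.shape);R=np.hypot(i-r,j-c)*m;a=np.arctan2(j-c,i-r);s=(R>r0)&(R<r1)
    z=(W[s]*np.exp(1j*k*a[s])).sum();return np.degrees(np.angle(z))/k,abs(z)/max(1,abs(W[s]).sum())
E
python3 - <<'E'
from h import *
T=load("top0");S=load("side0")
print("C",-T.R.T@T.t)
for n,x,y,z,r in(("large",.4344,.3049,.008,70),("middle",.6092,-.258,.008,60),("small",.4424,-.3115,.008,49),("lock",.6068,.1229,.008,40),("bearing",.4453,.085,.011,54)):
    a,b,ax,I,M,F=outer(T,x,y,z,lambda I:sat(I)<115)
    m=.25;r0=(a[0]-x+.05)/m*1000-.5;c0=(a[1]-y+.05)/m*1000-.5
    H=((F==1)&(M==0)).astype(float)
    ii,jj=np.nonzero(H);hc=(x+(ii.mean()+.5)*m/1e3-.05,y+(jj.mean()+.5)*m/1e3-.05)
    print(n,"cen",np.round(a,4),"ell",np.round(b,4),np.round(ax,1),"hole",np.round(hc,4),"phase",h4(H,r0,c0,m,8,20),h4(H,ii.mean(),jj.mean(),m,8,20), h4(180.-sat(I),r0,c0,m,12,17.5))
    a,b,ax,*_=outer(S,x,y,z,lambda I:sat(I)<115);print("   side",np.round(a,4),np.round(b,4),np.round(ax,1))
for n,x,y,f in(("round",.6192,-.1202,lambda I:(sat(I)<115)),("square",.6408,.2532,lambda I:(I[:,:,1]>115))):
    a,b,ax,I,M,F=outer(T,x,y,.018,f,.07);print(n,np.round(a,4),np.round(b,4),np.round(ax,1))
    cs,_=cv2.findContours(M,0,1);print(cv2.minAreaRect(max(cs,key=cv2.contourArea)))
x,y,z=.4504,-.0948,.107
v=lambda I:cv2.cvtColor(I,cv2.COLOR_RGB2GRAY)
I=[cv2.resize(T.rect(x,y,z,.025,.125),(400,400)) for z in(.100,.107)]
p=S.px([x,y,.107])[0].astype(int);s=cv2.resize(S.img[p[1]-25:p[1]+25,p[0]-25:p[0]+25],(400,400),interpolation=2)
J=np.hstack([I[1],s]);cv2.imwrite("pics/hub.png",J[:,:,::-1])
E
```

```text
C [ 0.46759309 -0.00390543  0.8498983 ]
large cen [0.4339 0.3061] ell [0.4338 0.306 ] [70.8 71.5] hole [0.4338 0.3062] phase (np.float64(-5.563912606447875), np.float64(0.26469233789494245)) (np.float64(-5.55838810681457), np.float64(0.2652750896836835)) (np.float64(39.60463124591397), np.float64(0.27409274496056824))
   side [0.4313 0.3025] [0.4312 0.3017] [70.3 83.8]
middle cen [ 0.6101 -0.2569] ell [ 0.61   -0.2569] [60.8 61.5] hole [ 0.6102 -0.2573] phase (np.float64(-19.10238021837155), np.float64(0.24821451446018947)) (np.float64(-19.192514705435773), np.float64(0.24920324067523475)) (np.float64(26.251415324073683), np.float64(0.2724267454730775))
   side [ 0.6072 -0.2593] [ 0.607  -0.2594] [60.6 68.1]
small cen [ 0.4438 -0.3099] ell [ 0.4438 -0.3097] [49.5 50.3] hole [ 0.4437 -0.31  ] phase (np.float64(43.21454522855813), np.float64(0.24069861274914775)) (np.float64(43.20733703607442), np.float64(0.2421610728784005)) (np.float64(-1.9362180133824232), np.float64(0.27521263469226437))
   side [ 0.4414 -0.3123] [ 0.4414 -0.3125] [49.3 55.3]
lock cen [0.6077 0.1231] ell [0.6077 0.
[... 240 characters left out ...]
6))
   side [0.6058 0.1217] [0.6049 0.1202] [41.8 52.1]
bearing cen [0.4467 0.0844] ell [0.4468 0.0845] [56.  56.4] hole [0.4466 0.0843] phase (np.float64(1.4902966507015063), np.float64(0.017839224397807538)) (np.float64(1.032286623900292), np.float64(0.017471936040541453)) (np.float64(-41.55604542727111), np.float64(0.022865534015807903))
   side [0.4436 0.0795] [0.4435 0.0796] [57.8 73.6]
round [ 0.6206 -0.1195] [ 0.6206 -0.1194] [78.6 80.2]
((282.6870422363281, 286.0294494628906), (312.1216735839844, 318.96826171875), 48.23970031738281)
square [0.6421 0.256 ] [0.6414 0.2567] [ 96.6 100.7]
((292.0052490234375, 285.3973083496094), (302.2720947265625, 302.8643493652344), 62.676109313964844)
```

View pics/hub.png

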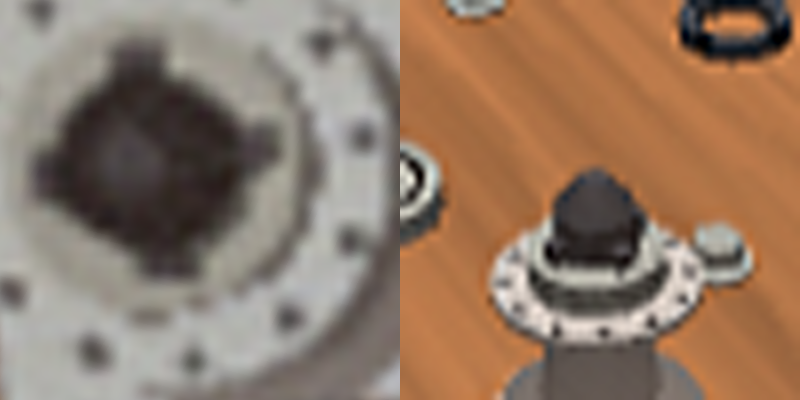

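The top crops show the hub keys as a dark cross: tips at about (138,45), (275,140), (175,272) and (40,178) in the hub crop, so the hub is yawed about 9°. The large cog is at left (183,268), the middle at (445,181) and the small at (475,259). I'll start with the large cog.

```bash
cat >> h.py <<'E'
from scipy.spatial.transform import Rotation as Ro
def st():
    from plant import ctrl
    s=ctrl.get_state();R=Ro.from_quat(s["tcp_rot"]).as_matrix();y=R[:,1]
    print("t %.2f pos %s closing-line %.1f deg open %.3f ff %.1f F %s j %s"%(s["time"],np.round(s["eef_pos"],4),np.degrees(np.arctan2(y[1],y[0])),s["opening"],s["finger_force"],np.round(s["contact_force"],1),np.round(s["qpos"],2)));return s,R
def plan(x,y,z,line=None):
    "tool-axis shift in cm and turn (rad) to reach TCP (x,y,z), closing line at world angle line (deg, mod 180)"
    s,R=st();d=R.T@(np.array([x,y,z])-s["eef_pos"])*100
    c=np.degrees(np.arctan2(R[1,1],R[0,1]));l=c if line is None else c+(line-c+90)%180-90
    l=np.radians(l);yy=np.array([np.cos(l),np.sin(l),0]);zz=np.array([0,0,-1.]);G=np.c_[np.cross(yy,zz),yy,zz]
    print("shift",np.round(d,2),"turn",np.round(Ro.from_matrix(R.T@G).as_rotvec(),3))
E
python3 - <<'E'
from h import *
plan(.4337,.3065,.07)
T=load("top0")
# hub keys: dark mask at z=.105
x,y,m=.445,-.1,.125
for z in(.107,.104):
    I=T.rect(x,y,z,.022,m);g=cv2.cvtColor(I,cv2.COLOR_RGB2GRAY);M=(g<105).astype(np.uint8);l,s,c=comps(M);k=1+np.argmax(s[1:,4]);M=(l==k)*1.
    cs,_=cv2.findContours(M.astype(np.uint8),0,1);mr=cv2.minAreaRect(max(cs,key=cv2.contourArea))
    i,j=np.nonzero(M);f=lambda u:(u+.5)*m/1e3-.022
    print(z,"cen",x+f(i.mean()),y+f(j.mean()),"rect cen",x+f(mr[0][1]),y+f(mr[0][0]),np.array(mr[1])*m,h4(M,i.mean(),j.mean(),m,11.5,17))
E
```

```text
t 0.10 pos [0.1679 0.6532 0.23  ] closing-line 75.6 deg open 0.999 ff 0.0 F [ 0.5  0.2 -0.2] j [ 1.17  0.29  1.58  0.    1.28 -0.15]
shift [-34.38 -26.92  16.05] turn [-0.002 -0.    -0.   ]
0.107 cen 0.44604097514132485 -0.10069013806348746 rect cen 0.44590053176879885 -0.10036579132080078 [25.31860352 24.40839005] (np.float64(9.356171766131887), np.float64(0.5553124261975988))
0.104 cen 0.44595363703001034 -0.10108068155685869 rect cen 0.44583102798461915 -0.10077203559875489 [25.44684601 24.46234703] (np.float64(9.40564181729304), np.float64(0.54606265577123))
```

Emit:
send_rows(series=[[[-4.3,-3.36,1,0,0,0,1],[-4.3,-3.36,1,0,0,0,1],[-4.3,-3.36,1,0,0,0,1],[-4.3,-3.36,1,0,0,0,1],[-4.3,-3.36,1,0,0,0,1],[-4.3,-3.36,1,0,0,0,1],[-4.3,-3.36,1,0,0,0,1],[-4.3,-3.36,1,0,0,0,1],[0,0,4,0,0,0,0.9],[0,0,4,0,0,0,0.9]]], force=30)

```text
time: 1.35
eef_pos: [0.4351, 0.3068, 0.0705]
tcp_rot: [0.127, 0.992, 0.0, 0.0]
contact_force: [-1.3, -0.0, -0.1]
opening: 0.952
finger_force: 0.0
```

Run:
```python
from h import *
plan(.4337,.3065,-.004)
S=live("side");p=S.px([.4337,.3065,.02])[0].astype(int);c=S.img[p[1]-50:p[1]+35,p[0]-45:p[0]+45]
T=live("top");q=T.px([.4337,.3065,.02])[0].astype(int);d=T.img[q[1]-45:q[1]+40,q[0]-45:q[0]+45]
cv2.imwrite("pics/g1.png",np.hstack([cv2.resize(a,(400,378),interpolation=2) for a in(c,d)])[:,:,::-1])
```

```text
t 1.35 pos [0.4351 0.3068 0.0705] closing-line 75.4 deg open 0.952 ff 0.0 F [-1.3 -0.  -0.1] j [ 0.42  0.17  2.04  0.    0.93 -0.89]
shift [ 0.13 -0.07  7.45] turn [ 0.001  0.001 -0.   ]
```

View pics/g1.png

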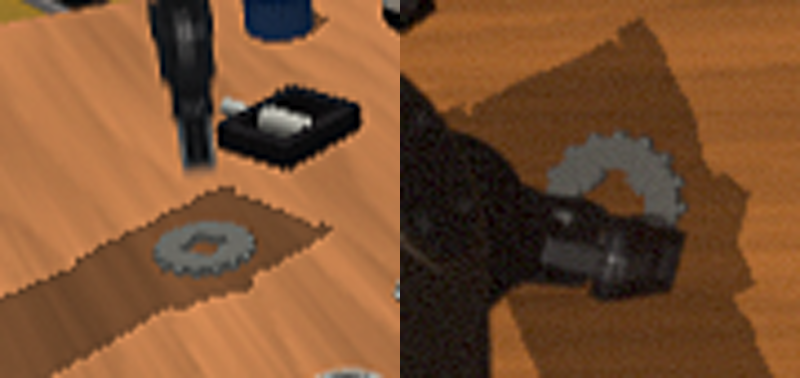

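The side view shows the fingers edge-on over the large cog, with the tips at about (200,165). I'll descend and close.

Emit:
send_rows(series=[[[0.13,-0.07,3,0,0,0,0.9],[0,0,2.5,0,0,0,0.9],[0,0,1.95,0,0,0,0.9],[0,0,0,0,0,0,0.9],[0,0,0,0,0,0,0.7],[0,0,0,0,0,0,0.3],[0,0,0,0,0,0,0.3],[0,0,0,0,0,0,0.3]]], force=30)

```text
time: 2.45
eef_pos: [0.4341, 0.3081, -0.0006]
tcp_rot: [0.125, 0.992, 0.001, 0.001]
contact_force: [-1.3, -0.4, 6.8]
opening: 0.793
finger_force: 32.0
```

Run:
```python
from h import *
plan(.4337,.3065,.1)
```

```text
t 2.45 pos [ 0.4341  0.3081 -0.0006] closing-line 75.6 deg open 0.793 ff 32.0 F [-1.3 -0.4  6.8] j [ 0.43  0.29  2.05  0.    0.79 -0.89]
shift [ -0.02  -0.15 -10.06] turn [ 0.002  0.002 -0.   ]
```

Emit:
send_rows(series=[[[0,0,-5,0,0,0,0.3],[0,0,-5,0,0,0,0.3],[-3.59,-4.6,0,0,0,0,0.3],[-3.59,-4.6,0,0,0,0,0.3],[-3.59,-4.6,0,0,0,0,0.3],[-3.59,-4.6,0,0,0,0,0.3],[-3.59,-4.6,0,0,0,0,0.3],[-3.59,-4.6,0,0,0,0,0.3],[-3.59,-4.6,0,0,0,0,0.3],[-3.59,-4.6,0,0,0,0,0.3]]], force=40)

```text
time: 3.7
eef_pos: [0.6203, -0.1226, 0.0982]
tcp_rot: [0.126, 0.992, -0.0, 0.001]
contact_force: [0.0, 0.8, -1.2]
opening: 0.78
finger_force: 44.8
```

Emit:
send_rows(series=[[[0,0,0,0,0,0,0.3],[0,0,0,0,0,0,0.3]]])

```text
time: 3.95
eef_pos: [0.6191, -0.1205, 0.0973]
tcp_rot: [0.126, 0.992, 0.0, -0.0]
contact_force: [-0.2, -0.0, -1.1]
opening: 0.778
finger_force: 45.0
```

Run:
```python
from h import *
plan(.6206,-.1195,.065)
S=live("side");p=S.px([.62,-.12,.08])[0].astype(int);c=S.img[p[1]-50:p[1]+50,p[0]-50:p[0]+50]
T=live("top");q=T.px([.62,-.12,.08])[0].astype(int);d=T.img[q[1]-50:q[1]+50,q[0]-50:q[0]+50]
cv2.imwrite("pics/g2.png",np.hstack([cv2.resize(a,(400,400),interpolation=2) for a in(c,d)])[:,:,::-1])
```

```text
t 3.95 pos [ 0.6191 -0.1205  0.0973] closing-line 75.5 deg open 0.778 ff 45.0 F [-0.2 -0.  -1.1] j [-0.35  0.33  1.78  0.    1.03 -1.67]
shift [-0.12  0.13  3.23] turn [ 0. -0.  0.]
```

View pics/g2.png

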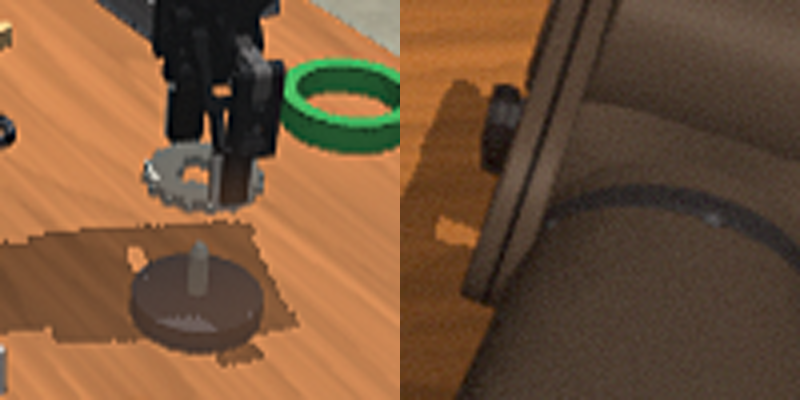

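The side view shows the large cog held level, with its bore above the peg at about (195,250). I'll lower it and release.

Emit:
send_rows(series=[[[-0.12,0.13,3,0,0,0,0.3],[0,0,3,0,0,0,0.3],[0,0,1.2,0,0,0,0.3],[0,0,0.6,0,0,0,0.3],[0,0,0,0,0,0,0.3],[0,0,0,0,0,0,1],[0,0,0,0,0,0,1],[0,0,0,0,0,0,1]]])

```text
time: 5.05
eef_pos: [0.6213, -0.1199, 0.0196]
tcp_rot: [0.126, 0.992, -0.0, 0.001]
contact_force: [0.1, -0.2, 0.1]
opening: 0.998
finger_force: 0.0
```

Emit:
send_rows(series=[[[0,0,-3,0,0,0,1],[0,0,-5,0,0,0,1],[0,0,-3,0,0,0,1]]])

```text
time: 5.42
eef_pos: [0.622, -0.1201, 0.132]
tcp_rot: [0.126, 0.992, -0.0, 0.002]
contact_force: [0.0, -0.4, 0.8]
opening: 0.995
finger_force: 0.0
```

Run:
```python
from h import *
plan(.6101,-.2573,.05,26+45)
S=live("side");p=S.px([.62,-.12,.03])[0].astype(int);c=S.img[p[1]-50:p[1]+50,p[0]-50:p[0]+50]
cv2.imwrite("pics/g3.png",np.hstack([cv2.resize(a,(400,400),interpolation=2) for a in(c,)])[:,:,::-1])
```

```text
t 5.42 pos [ 0.622  -0.1201  0.132 ] closing-line 75.6 deg open 0.995 ff 0.0 F [ 0.  -0.4  0.8] j [-0.35  0.29  1.76  0.    1.09 -1.67]
shift [ -2.24 -13.58   8.22] turn [-0.     0.004  0.08 ]
```

View pics/g3.png

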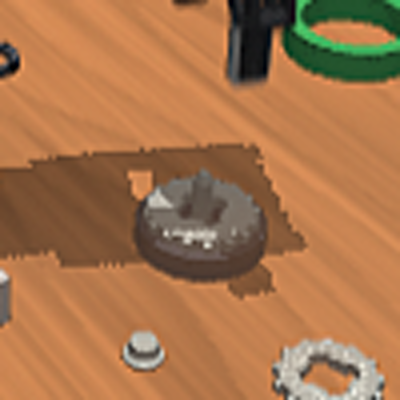

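Run:
```python
from h import *
T=load("top0");m=.25
for n,x,y,k,ra,rb in(("middle",.6101,-.2571,13,27,30.5),("small",.4438,-.3099,11,21.5,25)):
    I=T.rect(x,y,.0075,.05,m);W=180.-sat(I)
    for dx,dy in((0,0),(.0005,-.0005)):
        print(n,h4(W,199.5+dx*4e3,199.5+dy*4e3,m,ra,rb,k),360/k/2)
```

```text
middle (np.float64(-4.575095019972194), np.float64(0.45967875763678895)) 13.846153846153847
middle (np.float64(-4.555910132401228), np.float64(0.4304712001743382)) 13.846153846153847
small (np.float64(10.491957171236507), np.float64(0.4430436419113519)) 16.363636363636363
small (np.float64(10.55857835770239), np.float64(0.42147178775187316)) 16.363636363636363
```

Emit:
send_rows(series=[[[-0.75,-4.53,2,0,0,0,1],[-0.75,-4.53,2,0,0,0,1],[-0.74,-4.52,2,0,0,0,0.9],[0,0,2,0,0,0.095,0.9],[0,0,0.2,0,0,0.095,0.9],[0,0,0,0,0,0,0.9]]], force=25)

```text
time: 6.22
eef_pos: [0.6081, -0.2567, 0.0458]
tcp_rot: [0.219, 0.976, 0.0, -0.001]
contact_force: [-0.7, 0.8, 0.7]
opening: 0.949
finger_force: 0.0
```

Run:
```python
from h import *
plan(.6101,-.2573,.003,64.7)
T=live("top")
a,b,ax,I,M,F=outer(T,.6206,-.1195,.026,lambda I:(sat(I)<115)&(I[:,:,1]>85),.05)
print(np.round(a,4),np.round(b,4),ax)
```

```text
t 6.22 pos [ 0.6081 -0.2567  0.0458] closing-line 64.7 deg open 0.949 ff 0.0 F [-0.7  0.8  0.7] j [-0.55  0.45  1.72  0.    0.97 -1.68]
shift [-0.21  0.03  4.28] turn [ 0.    -0.002  0.   ]
[ 0.6213 -0.1203] [ 0.6211 -0.1204] [70.59667206 73.77780151]
```

Emit:
send_rows(series=[[[-0.2,0.03,2.2,0,0,0,0.9],[0,0,1.5,0,0,0,0.9],[0,0,0.6,0,0,0,0.85],[0,0,0,0,0,0,0.85]]])

```text
time: 6.78
eef_pos: [0.61, -0.2569, 0.0026]
tcp_rot: [0.219, 0.976, 0.0, -0.001]
contact_force: [0.2, -0.2, 0.9]
opening: 0.926
finger_force: 0.0
```

Run:
```python
from h import *
plan(.6101,-.2573,.003,64.7)
```

```text
t 6.78 pos [ 0.61   -0.2569  0.0026] closing-line 64.7 deg open 0.926 ff 0.0 F [ 0.2 -0.2  0.9] j [-0.55  0.52  1.72 -0.    0.9  -1.68]
shift [-0.02 -0.03 -0.04] turn [ 0.    -0.002  0.   ]
```

Emit:
send_rows(series=[[[0,0,0,0,0,0,0.7],[0,0,0,0,0,0,0.5],[0,0,0,0,0,0,0.3],[0,0,0,0,0,0,0.3],[0,0,0,0,0,0,0.3],[0,0,0,0,0,0,0.3]]], force=25)

```text
time: 7.52
eef_pos: [0.6107, -0.2574, 0.004]
tcp_rot: [0.219, 0.976, -0.0, 0.0]
contact_force: [0.2, 0.3, 1.1]
opening: 0.648
finger_force: 0.5
```

Emit:
send_rows(series=[[[0,0,-4,0,0,0,0.3],[0,0,-6,0,0,0,0.3],[0,0,-6,0,0,0,0.3],[0,0,0,0,0,0,0.3]]], force=40)

```text
time: 8.02
eef_pos: [0.6142, -0.2594, 0.172]
tcp_rot: [0.219, 0.976, -0.002, 0.007]
contact_force: [1.2, -0.4, 0.2]
opening: 0.652
finger_force: 0.0
```

Run:
```python
from h import *
plan(.4455,-.1003,.16,64.7+27.9)
S=live("side");s,R=st();p=S.px(s["eef_pos"])[0].astype(int);c=S.img[p[1]-40:p[1]+40,p[0]-40:p[0]+40]
cv2.imwrite("pics/g4.png",cv2.resize(c,(400,400),interpolation=2)[:,:,::-1])
```

```text
t 8.03 pos [ 0.6142 -0.2594  0.172 ] closing-line 64.7 deg open 0.652 ff 0.0 F [ 1.2 -0.4  0.2] j [-0.55  0.31  1.66  0.    1.16 -1.68]
shift [22.07  7.17  0.88] turn [-0.005  0.013 -0.487]
t 8.07 pos [ 0.6123 -0.2584  0.1679] closing-line 64.7 deg open 0.651 ff 0.0 F [-0.9 -0.2  0.1] j [-0.55  0.31  1.66 -0.    1.16 -1.68]
```

View pics/g4.png

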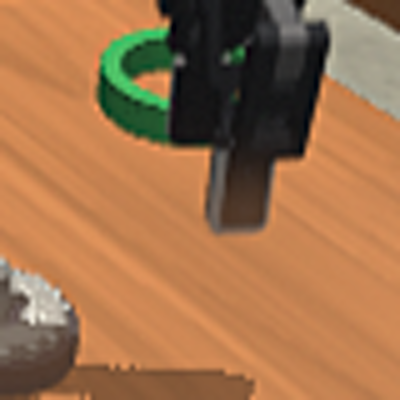

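The gripper is empty: jaw 0.3 means opening 0.65, which is exactly the cog's width, so there was no grip. I'll open, check the cog and regrip.

Emit:
send_rows(series=[[[0,0,3,0,0,0,0.9],[0,0,3,0,0,0,0.9],[0,0,3,0,0,0,0.9],[0,0,0,0,0,0,0.9]]], force=30)

```text
time: 8.57
eef_pos: [0.6071, -0.2553, 0.0681]
tcp_rot: [0.219, 0.976, 0.002, -0.005]
contact_force: [0.2, -0.1, 0.4]
opening: 0.949
finger_force: 0.0
```

Run:
```python
from h import *
plan(.6101,-.2573,.002,64.7)
S=live("side");a,b,ax,*_=outer(S,.6092,-.258,.008,lambda I:sat(I)<115);print("side",np.round(a,4),np.round(b,4),np.round(ax,1),"was .6072 -.2593")
```

```text
t 8.57 pos [ 0.6071 -0.2553  0.0681] closing-line 64.7 deg open 0.949 ff 0.0 F [ 0.2 -0.1  0.4] j [-0.55  0.43  1.72 -0.    1.01 -1.68]
shift [-0.43 -0.06  6.6 ] turn [ 0.001 -0.011 -0.   ]
side [ 0.607  -0.2595] [ 0.6068 -0.2596] [61.1 68.1] was .6072 -.2593
```

Emit:
send_rows(series=[[[0,0,3,0,0,0,0.9],[0,0,3,0,0,0,0.9],[0,0,1.05,0,0,0,0.8],[0,0,0,0,0,0,0.8],[0,0,0,0,0,0,0.5],[0,0,0,0,0,0,0.2],[0,0,0,0,0,0,-0.2],[0,0,0,0,0,0,-0.2],[0,0,0,0,0,0,-0.2]]], force=30)

```text
time: 9.75
eef_pos: [0.6131, -0.2586, 0.0073]
tcp_rot: [0.219, 0.976, -0.001, 0.003]
contact_force: [-0.2, 0.7, 7.9]
opening: 0.399
finger_force: 3.9
```

Emit:
send_rows(series=[[[0,0,-3,0,0,0,-0.2],[0,0,-5,0,0,0,-0.2],[0,0,-5,0,0,0,-0.2],[0,0,-3,0,0,0,-0.2],[0,0,0,0,0,0,-0.2],[0,0,0,0,0,0,-0.2]]], force=40)

```text
time: 10.5
eef_pos: [0.61, -0.2569, 0.1622]
tcp_rot: [0.219, 0.976, 0.0, -0.001]
contact_force: [-0.7, 0.5, -1.1]
opening: 0.403
finger_force: 0.0
```

Run:
```python
from h import *
plan(.4455,-.1003,.16,64.7+27.9)
S=live("side");s,R=st();p=S.px(s["eef_pos"])[0].astype(int);c=S.img[p[1]-40:p[1]+40,p[0]-40:p[0]+40]
cv2.imwrite("pics/g5.png",cv2.resize(c,(400,400),interpolation=2)[:,:,::-1])
```

```text
t 10.50 pos [ 0.61   -0.2569  0.1622] closing-line 64.7 deg open 0.403 ff 0.0 F [-0.7  0.5 -1.1] j [-0.55  0.32  1.67 -0.    1.16 -1.68]
shift [21.57  7.13  0.26] turn [ 0.001 -0.002 -0.487]
t 10.55 pos [ 0.6096 -0.2567  0.1613] closing-line 64.7 deg open 0.397 ff 0.0 F [ 0.4 -0.4 -1.1] j [-0.55  0.32  1.67 -0.    1.16 -1.68]
```

View pics/g5.png

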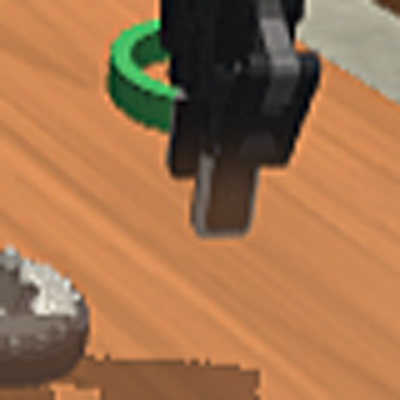

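The gripper is empty again: the tips slid over the cog's top, because they stand about 6 mm back at this opening. I'll check whether the cog moved.

Emit:
send_rows(series=[[[0,0,0,0,0,0,1],[6,0,0,0,0,0,1],[6,0,0,0,0,0,1],[0,0,0,0,0,0,0.9]]])

```text
time: 11.05
eef_pos: [0.4968, -0.2024, 0.1589]
tcp_rot: [0.219, 0.976, 0.002, -0.005]
contact_force: [0.6, -0.3, 1.0]
opening: 0.955
finger_force: 0.0
```

```bash
cat >> h.py <<'E'
def cog(T,x,y,z,k,R,thr=115,m=.25,ra=8):
    a,b,ax,I,M,F=outer(T,x,y,z,lambda I:sat(I)<thr)
    f=lambda u,o:(u-o+.05)/m*1000-.5
    r,c=f(a[0],x),f(a[1],y);H=((F==1)&(M==0))*1.
    print("cen",np.round(a,4),"ell",np.round(b,4),np.round(ax,1),"notch",h4(H,r,c,m,ra,20),"tooth",h4(180.-sat(I),r,c,m,R-3,R,k))
E
python3 - <<'E'
from h import *
for n in("top","side"):
    for C in(load(n+"0"),live(n)):cog(C,.6101,-.2571,.008,13,30)
plan(.6101,-.2573,-.0045,64.7)
E
```

```text
cen [ 0.6102 -0.2569] ell [ 0.61   -0.2569] [60.9 61.5] notch (np.float64(-19.177799507577376), np.float64(0.24901471722495477)) tooth (np.float64(-4.555251865356133), np.float64(0.44322353414417304))
cen [ 0.6102 -0.2569] ell [ 0.61   -0.2568] [61.  61.6] notch (np.float64(-19.363592842217766), np.float64(0.2534453424213684)) tooth (np.float64(-4.621155682264173), np.float64(0.43225153745676725))
cen [ 0.6072 -0.2593] ell [ 0.607  -0.2594] [60.7 68. ] notch (np.float64(-21.375332974211755), np.float64(0.2830975872545379)) tooth (np.float64(-4.693442989409234), np.float64(0.11198900491314022))
cen [ 0.6072 -0.2593] ell [ 0.607  -0.2594] [60.7 68.1] notch (np.float64(-21.36484001195758), np.float64(0.28372052379584206)) tooth (np.float64(-4.66921024836258), np.float64(0.10971147705875726))
t 11.15 pos [ 0.5018 -0.2058  0.1627] closing-line 64.7 deg open 0.950 ff 0.0 F [ 0.4 -1.6  0.9] j [-0.58  0.06  1.96  0.    1.12 -1.71]
shift [-12.    -0.02  16.72] turn [ 0. -0. -0.]
```

The cog is unmoved to 0.1 mm, so I'll regrip it lower.

Emit:
send_rows(series=[[[-6,0,0,0,0,0,0.9],[-6,0,4,0,0,0,0.9],[0,0,4.7,0,0,0,0.9],[0,0,4,0,0,0,0.8],[0,0,3,0,0,0,0.7],[0,0,1,0,0,0,0.7],[0,0,0,0,0,0,0.5],[0,0,0,0,0,0,0],[0,0,0,0,0,0,-0.2],[0,0,0,0,0,0,-0.2]]], force=30)

```text
time: 12.4
eef_pos: [0.6073, -0.2559, 0.0073]
tcp_rot: [0.219, 0.976, -0.001, 0.005]
contact_force: [-0.3, 0.6, 7.2]
opening: 0.397
finger_force: 3.5
```

Run:
```python
from h import *
st()
```

```text
t 12.40 pos [ 0.6073 -0.2559  0.0073] closing-line 64.7 deg open 0.397 ff 3.5 F [-0.3  0.6  7.2] j [-0.55  0.5   1.74  0.    0.89 -1.68]
```

Emit:
send_rows(series=[[[0,0,-1.5,0,0,0,0.8],[0,0,0,0,0,0,0.8],[0,0,0,0,0,0,0.8],[0,0,0,0,0,0,0.8]]], force=30)

```text
time: 12.9
eef_pos: [0.6029, -0.2537, 0.0161]
tcp_rot: [0.219, 0.976, 0.0, -0.001]
contact_force: [0.3, -0.3, 1.1]
opening: 0.899
finger_force: 0.0
```

Emit:
send_rows(series=[[[0,0,1,0,0,0,0.8],[0,0,0.5,0,0,0,0.8],[0,0,0,0,0,0,0.8]]])

```text
time: 13.28
eef_pos: [0.6026, -0.2535, 0.0002]
tcp_rot: [0.219, 0.976, 0.0, -0.001]
contact_force: [0.0, 0.1, 0.2]
opening: 0.901
finger_force: 0.0
```

Emit:
send_rows(series=[[[0,0,0,0,0,0,0.5],[0,0,0,0,0,0,0.5]]])

```text
time: 13.52
eef_pos: [0.6036, -0.2541, 0.0019]
tcp_rot: [0.219, 0.976, -0.0, 0.0]
contact_force: [-0.2, -0.8, 1.0]
opening: 0.75
finger_force: 0.0
```

Emit:
send_rows(series=[[[0,0,0,0,0,0,0.35],[0,0,0,0,0,0,0.35]]])

```text
time: 13.78
eef_pos: [0.6037, -0.2541, 0.0025]
tcp_rot: [0.219, 0.976, -0.0, 0.0]
contact_force: [-1.2, 0.4, 3.9]
opening: 0.676
finger_force: 12.5
```

Run:
```python
from h import *
S=live("side");s,R=st();p=S.px(s["eef_pos"])[0].astype(int);c=S.img[p[1]-35:p[1]+25,p[0]-30:p[0]+30]
cog(S,.6101,-.2571,.008,13,30)
cv2.imwrite("pics/g6.png",cv2.resize(c,(400,400),interpolation=2)[:,:,::-1])
```

```text
t 13.82 pos [ 0.6037 -0.2541  0.0025] closing-line 64.7 deg open 0.676 ff 12.7 F [-1.3  0.3  3.7] j [-0.55  0.51  1.74 -0.    0.89 -1.68]
cen [ 0.6141 -0.2546] ell [ 0.6185 -0.2487] [ 64.4 107.6] notch (np.float64(0.00181255931579412), np.float64(0.36619195288196826)) tooth (np.float64(9.082218132069375), np.float64(0.022463820811212745))
```

View pics/g6.png

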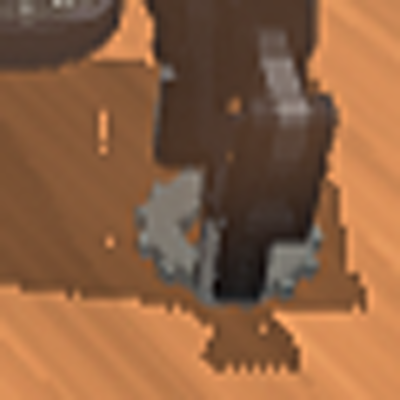

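The pads are touching only the cog's upper edge and riding up, and the tool also sits about 7 mm off in x. I'll open, recentre, go lower and check before closing.

Emit:
send_rows(series=[[[0,0,0,0,0,0,0.8],[0,0,0,0,0,0,0.8],[-0.7,0,0.2,0,0,0,0.8],[0,0,0.3,0,0,0,0.7],[0,0,0,0,0,0,0.6],[0,0,0,0,0,0,0.6]]], force=30)

```text
time: 14.58
eef_pos: [0.6096, -0.2568, -0.0036]
tcp_rot: [0.219, 0.976, 0.0, -0.0]
contact_force: [-0.5, 0.5, 0.2]
opening: 0.802
finger_force: 0.0
```

Run:
```python
from h import *
plan(.6101,-.2571,-.005,64.7)
```

```text
t 14.57 pos [ 0.6096 -0.2568 -0.0036] closing-line 64.7 deg open 0.802 ff 0.0 F [-0.5  0.5  0.2] j [-0.55  0.53  1.73 -0.    0.89 -1.68]
shift [-0.06 -0.01  0.14] turn [ 0. -0. -0.]
```

Emit:
send_rows(series=[[[-0.05,0,0.15,0,0,0,0.5],[0,0,0,0,0,0,0.4],[0,0,0,0,0,0,0.2],[0,0,0,0,0,0,0.1],[0,0,0,0,0,0,0.1],[0,0,0,0,0,0,0.1]]], force=30)

```text
time: 15.32
eef_pos: [0.6105, -0.2573, -0.0044]
tcp_rot: [0.219, 0.976, -0.0, 0.0]
contact_force: [-0.0, 0.1, 3.0]
opening: 0.686
finger_force: 32.6
```

Emit:
send_rows(series=[[[0,0,-3,0,0,0,0],[0,0,-4.5,0,0,0,0],[0,0,-4.5,0,0,0,0],[0,0,-4,0,0,0,0],[0,0,0,0,0,0,0],[0,0,0,0,0,0,0]]], force=40)

```text
time: 16.08
eef_pos: [0.6092, -0.2565, 0.1532]
tcp_rot: [0.219, 0.976, 0.0, -0.001]
contact_force: [-0.6, 0.4, -1.2]
opening: 0.681
finger_force: 43.0
```

Run:
```python
from h import *
plan(.4455,-.1003,.15,64.7+27.9)
```

```text
t 16.07 pos [ 0.6092 -0.2565  0.1532] closing-line 64.7 deg open 0.681 ff 43.0 F [-0.6  0.4 -1.2] j [-0.55  0.33  1.67  0.    1.14 -1.68]
shift [21.48  7.12  0.39] turn [ 0.001 -0.003 -0.487]
```

Emit:
send_rows(series=[[[3.58,1.19,0,0,0,0,0],[3.58,1.19,0,0,0,0,0],[3.58,1.19,0,0,0,0,0],[3.58,1.19,0,0,0,0,0],[3.58,1.19,0,0,0,0,0],[3.58,1.17,0,0,0,0,0],[0,0,0,0,0,-0.162,0],[0,0,0,0,0,-0.162,0],[0,0,0,0,0,-0.163,0],[0,0,0,0,0,0,0]]])

```text
time: 17.32
eef_pos: [0.445, -0.1002, 0.1528]
tcp_rot: [-0.022, 1.0, 0.001, -0.002]
contact_force: [-0.7, 0.6, -0.7]
opening: 0.682
finger_force: 43.0
```

Emit:
send_rows(series=[[[0,0,0,0,0,0,0],[0,0,0,0,0,0,0]]])

```text
time: 17.58
eef_pos: [0.4461, -0.1008, 0.1546]
tcp_rot: [-0.022, 1.0, 0.0, -0.001]
contact_force: [-0.5, -0.2, -0.3]
opening: 0.684
finger_force: 43.0
```

Run:
```python
from h import *
plan(.4455,-.1003,.15,64.7+27.9)
S=live("side");p=S.px([.4455,-.1003,.13])[0].astype(int);c=S.img[p[1]-40:p[1]+40,p[0]-40:p[0]+40]
cv2.imwrite("pics/g7.png",cv2.resize(c,(480,480),interpolation=2)[:,:,::-1])
```

```text
t 17.57 pos [ 0.4461 -0.1008  0.1546] closing-line 92.5 deg open 0.684 ff 43.0 F [-0.5 -0.2 -0.3] j [-0.44 -0.13  2.16 -0.    1.11 -2.06]
shift [0.06 0.06 0.46] turn [ 0.001 -0.001 -0.002]
```

View pics/g7.png

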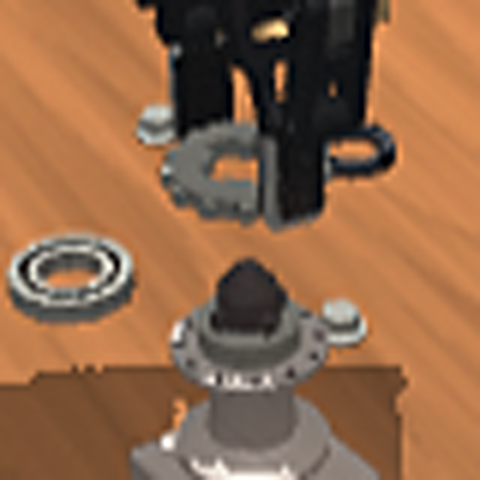

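The side view shows the cog held level above the pilot tip at about (250,265). I'll lower it gently over the pilot and watch the force.

Emit:
send_rows(series=[[[0.05,0.05,2,0,0,0,0],[0,0,1,0,0,0,0],[0,0,0.5,0,0,0,0],[0,0,0,0,0,0,0]]])

```text
time: 18.12
eef_pos: [0.4459, -0.1004, 0.12]
tcp_rot: [-0.023, 1.0, 0.0, -0.0]
contact_force: [0.3, 0.9, -1.3]
opening: 0.684
finger_force: 43.0
```

Emit:
send_rows(series=[[[0,0,0.5,0,0,0,0],[0,0,0.5,0,0,0,0],[0,0,0.3,0,0,0,0],[0,0,0,0,0,0,0]]])

```text
time: 18.62
eef_pos: [0.4457, -0.1003, 0.1068]
tcp_rot: [-0.023, 1.0, 0.0, -0.0]
contact_force: [0.8, 0.6, -0.3]
opening: 0.677
finger_force: 43.0
```

Emit:
send_rows(series=[[[0,0,0.3,0,0,0,0],[0,0,0.3,0,0,0,0],[0,0,0.2,0,0,0,0],[0,0,0,0,0,0,0]]])

```text
time: 19.12
eef_pos: [0.4458, -0.1004, 0.0989]
tcp_rot: [-0.023, 1.0, 0.0, -0.0]
contact_force: [0.5, 0.3, -1.1]
opening: 0.68
finger_force: 43.0
```

Emit:
send_rows(series=[[[0,0,0.2,0,0,0,0],[0,0,0.15,0,0,0,0],[0,0,0,0,0,0,0]]])

```text
time: 19.5
eef_pos: [0.446, -0.1005, 0.0957]
tcp_rot: [-0.023, 1.0, -0.0, 0.0]
contact_force: [-0.5, 0.2, -0.4]
opening: 0.684
finger_force: 43.0
```

It has gone past the key height with no resistance. I'll release, rise and inspect.

Emit:
send_rows(series=[[[0,0,0.1,0,0,0,0],[0,0,0,0,0,0,0.5],[0,0,0,0,0,0,0.8],[0,0,0,0,0,0,1],[0,0,0,0,0,0,1],[0,0,-3,0,0,0,1],[0,0,-4,0,0,0,1],[-4,4,-2,0,0,0,1],[-4,4,0,0,0,0,1],[-4,4,0,0,0,0,1]]])

```text
time: 20.75
eef_pos: [0.5618, 0.026, 0.1854]
tcp_rot: [-0.022, 1.0, -0.0, 0.001]
contact_force: [0.2, -1.1, 0.3]
opening: 1.005
finger_force: 0.0
```

Run:
```python
from h import *
plan(.6077,.1231,.08)
T=live("top");S=live("side")
a,b,ax,I,M,F=outer(T,.4455,-.1003,.108,lambda I:sat(I)<75,.04);print(np.round(a,4),np.round(b,4),ax)
p=S.px([.4455,-.1003,.105])[0].astype(int);c=S.img[p[1]-28:p[1]+28,p[0]-28:p[0]+28]
q=T.rect(.4455,-.1003,.108,.04,.2)
cv2.imwrite("pics/g8.png",np.hstack([cv2.resize(a,(400,400),interpolation=2) for a in(c,q)])[:,:,::-1])
```

```text
t 20.75 pos [0.5618 0.026  0.1854] closing-line 92.6 deg open 1.005 ff 0.0 F [ 0.2 -1.1  0.3] j [-0.13  0.08  1.9  -0.    1.16 -1.75]
shift [-5.    9.5  10.54] turn [-0.001  0.002  0.   ]
[ 0.4476 -0.0934] [ 0.446 -0.094] [77.3430481  84.38678741]
```

View pics/g8.png

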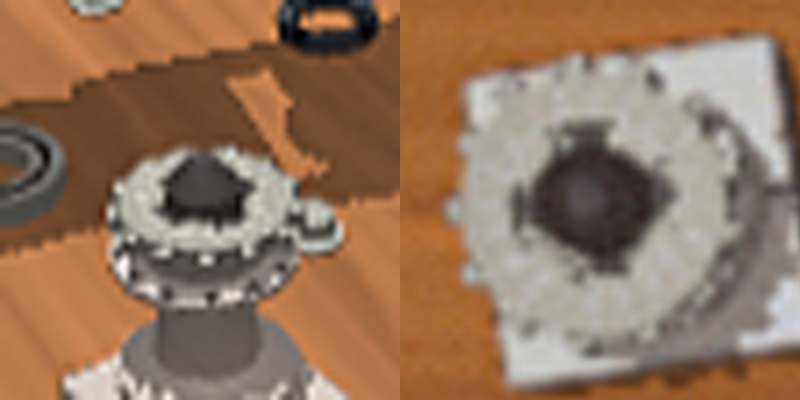

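The middle cog lies level with its notches over the keys (side crop centre (205,195); top crop cross centred at (590,205)). Next is the lock ring.

Emit:
send_rows(series=[[[-1.7,3.2,2,0,0,0,0.6],[-1.7,3.2,3,0,0,0,0.4],[-1.6,3.1,3,0,0,0,0.4],[0,0,2.5,0,0,0,0.4],[0,0,0,0,0,0,0.4],[0,0,0,0,0,0,0.4]]], force=30)

```text
time: 21.6
eef_pos: [0.6065, 0.1214, 0.0806]
tcp_rot: [-0.022, 1.0, -0.0, 0.001]
contact_force: [-0.0, 0.0, -0.8]
opening: 0.701
finger_force: 0.0
```

Run:
```python
from h import *
plan(.6077,.1229,-.001)
```

```text
t 21.60 pos [0.6065 0.1214 0.0806] closing-line 92.5 deg open 0.701 ff 0.0 F [-0.   0.  -0.8] j [ 0.03  0.33  1.82 -0.    0.99 -1.58]
shift [-0.12  0.15  8.16] turn [-0.     0.001  0.   ]
```

Emit:
send_rows(series=[[[-0.1,0.15,3,0,0,0,0.4],[0,0,3,0,0,0,0.4],[0,0,1.7,0,0,0,0.3],[0,0,0.4,0,0,0,0.3],[0,0,0,0,0,0,0.2],[0,0,0,0,0,0,0.2]]])

```text
time: 22.35
eef_pos: [0.6081, 0.1236, 0.0001]
tcp_rot: [-0.023, 1.0, 0.0, 0.001]
contact_force: [0.8, 0.3, -0.1]
opening: 0.601
finger_force: 0.0
```

Run:
```python
from h import *
plan(.6077,.1229,-.001)
```

```text
t 22.35 pos [6.081e-01 1.236e-01 1.000e-04] closing-line 92.6 deg open 0.601 ff 0.0 F [ 0.8  0.3 -0.1] j [ 0.04  0.45  1.84 -0.    0.86 -1.58]
shift [ 0.04 -0.06  0.11] turn [-0.     0.003  0.   ]
```

Emit:
send_rows(series=[[[0,0,0.1,0,0,0,0],[0,0,0,0,0,0,-0.2],[0,0,0,0,0,0,-0.4],[0,0,0,0,0,0,-0.4],[0,0,0,0,0,0,-0.4]]], force=25)

```text
time: 22.98
eef_pos: [0.6079, 0.1236, -0.0012]
tcp_rot: [-0.023, 1.0, 0.0, 0.001]
contact_force: [0.2, 1.2, 5.9]
opening: 0.454
finger_force: 28.3
```

Emit:
send_rows(series=[[[0,0,-3,0,0,0,-0.4],[0,0,-4.5,0,0,0,-0.4],[0,0,-4.5,0,0,0,-0.4],[0,0,-4,0,0,0,-0.4],[0,0,0,0,0,0,-0.4],[0,0,0,0,0,0,-0.4]]], force=40)

```text
time: 23.72
eef_pos: [0.606, 0.1235, 0.1561]
tcp_rot: [-0.023, 1.0, -0.0, -0.001]
contact_force: [-0.4, 0.2, -1.3]
opening: 0.448
finger_force: 40.2
```

Run:
```python
from h import *
plan(.4458,-.1004,.155)
```

```text
t 23.73 pos [0.606  0.1235 0.1561] closing-line 92.6 deg open 0.448 ff 40.2 F [-0.4  0.2 -1.3] j [ 0.04  0.24  1.78 -0.    1.13 -1.58]
shift [ 17.01 -21.64   0.15] turn [-0.    -0.002 -0.   ]
```

Emit:
send_rows(series=[[[2.43,-3.09,0,0,0,0,-0.4],[2.43,-3.09,0,0,0,0,-0.4],[2.43,-3.09,0,0,0,0,-0.4],[2.43,-3.09,0,0,0,0,-0.4],[2.43,-3.09,0,0,0,0,-0.4],[2.43,-3.09,0,0,0,0,-0.4],[2.43,-3.09,0,0,0,0,-0.4],[0,0,0,0,0,0,-0.4],[0,0,0,0,0,0,-0.4],[0,0,0,0,0,0,-0.4]]])

```text
time: 24.98
eef_pos: [0.4469, -0.0994, 0.157]
tcp_rot: [-0.023, 1.0, 0.0, -0.001]
contact_force: [-0.1, 0.2, -1.1]
opening: 0.443
finger_force: 40.3
```

Run:
```python
from h import *
plan(.4458,-.1004,.1085)
```

```text
t 24.98 pos [ 0.4469 -0.0994  0.157 ] closing-line 92.7 deg open 0.443 ff 40.3 F [-0.1  0.2 -1.1] j [-0.44 -0.13  2.16  0.    1.11 -2.06]
shift [ 0.11 -0.1   4.85] turn [ 0.001 -0.001  0.   ]
```

Emit:
send_rows(series=[[[0.1,-0.1,1.5,0,0,0,-0.4],[0,0,1,0,0,0,-0.4],[0,0,0.7,0,0,0,-0.4],[0,0,0,0,0,0,-0.4]]])

```text
time: 25.48
eef_pos: [0.4453, -0.1009, 0.1247]
tcp_rot: [-0.023, 1.0, 0.0, -0.001]
contact_force: [-0.5, -0.6, 0.4]
opening: 0.447
finger_force: 40.3
```

Emit:
send_rows(series=[[[0,0,0.6,0,0,0,-0.4],[0,0,0.6,0,0,0,-0.4],[0,0,0.3,0,0,0,-0.4],[0,0,0,0,0,0,-0.4],[0,0,0,0,0,0,-0.4]]])

```text
time: 26.1
eef_pos: [0.446, -0.1013, 0.1108]
tcp_rot: [-0.023, 1.0, -0.0, 0.0]
contact_force: [-0.4, -0.7, -0.8]
opening: 0.448
finger_force: 40.3
```

Emit:
send_rows(series=[[[0,0,0.2,0,0,0,-0.4],[0,0,0.1,0,0,0,-0.4],[0,0,0,0,0,0,-0.4],[0,0,0,0,0,0,0.1],[0,0,0,0,0,0,0.4],[0,0,0,0,0,0,0.4],[0,0,0,0,0,0,0.4]]])

```text
time: 26.98
eef_pos: [0.4459, -0.1013, 0.1077]
tcp_rot: [-0.023, 1.0, -0.0, 0.0]
contact_force: [-0.0, 0.2, -0.2]
opening: 0.7
finger_force: 0.0
```

Emit:
send_rows(series=[[[0,0,-2,0,0,0,0.4],[0,0,-3,0,0,0,0.4],[0,0,-3,0,0,0,0.4],[0,-4,0,0,0,0,0.8],[0,-4,0,0,0,0,0.8],[0,-4,0,0,0,0,0.8],[0,-4,0,0,0,0,0.8],[0,-4,0,0,0,0,0.8]]])

```text
time: 27.98
eef_pos: [0.4548, -0.3024, 0.1876]
tcp_rot: [-0.023, 1.0, -0.0, 0.0]
contact_force: [0.6, -0.3, -0.6]
opening: 0.899
finger_force: 0.0
```

Run:
```python
from h import *
plan(.4438,-.3101,.06,10.5+16.36*5)
T=live("top");S=live("side")
for h in(.116,):
    a,b,ax,I,M,F=outer(T,.4455,-.1003,h,lambda I:cv2.cvtColor(I,cv2.COLOR_RGB2GRAY)<105,.025);print("ring top",np.round(a,4),np.round(b,4),ax)
p=S.px([.4455,-.1003,.105])[0].astype(int);c=S.img[p[1]-28:p[1]+28,p[0]-28:p[0]+28]
q=T.rect(.4455,-.1003,.116,.04,.2)
cv2.imwrite("pics/g9.png",np.hstack([cv2.resize(a,(400,400),interpolation=2) for a in(c,q)])[:,:,::-1])
```

```text
t 27.98 pos [ 0.4548 -0.3024  0.1876] closing-line 92.6 deg open 0.899 ff 0.0 F [ 0.6 -0.3 -0.6] j [-0.77  0.04  1.93  0.    1.16 -2.39]
shift [ 1.14 -0.72 12.76] turn [-0.     0.     0.005]
ring top [ 0.4466 -0.1017] [ 0.4467 -0.1016] [40.90849686 41.49084854]
```

View pics/g9.png

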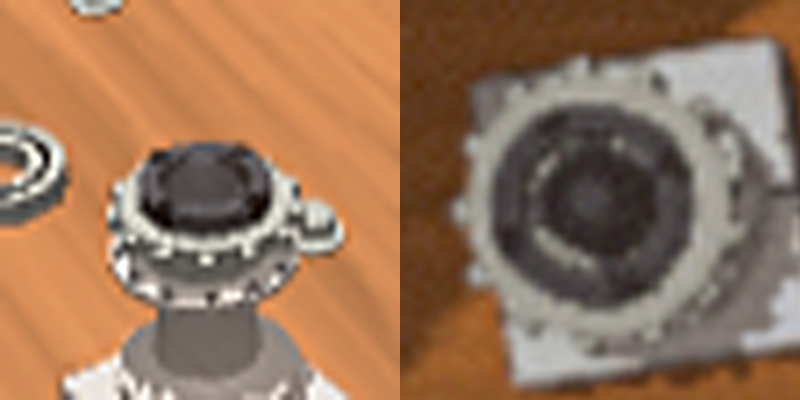

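The lock ring lies flat on the cog around the pilot, centred at about (595,205) in the top crop. Next is the small cog.

Emit:
send_rows(series=[[[0.5,-0.35,4,0,0,0,0.6],[0.6,-0.35,4.5,0,0,0,0.5],[0,0,4.3,0,0,0,0.5],[0,0,0,0,0,0,0.5],[0,0,0,0,0,0,0.5]]], force=30)

```text
time: 28.7
eef_pos: [0.4452, -0.3089, 0.0612]
tcp_rot: [-0.023, 1.0, -0.001, 0.001]
contact_force: [0.6, -0.3, 0.6]
opening: 0.752
finger_force: 0.0
```

Run:
```python
from h import *
plan(.4438,-.3101,-.003,92.3)
```

```text
t 28.70 pos [ 0.4452 -0.3089  0.0612] closing-line 92.6 deg open 0.752 ff 0.0 F [ 0.6 -0.3  0.6] j [-0.79  0.2   2.02  0.    0.92 -2.41]
shift [ 0.15 -0.11  6.42] turn [-0.001  0.001  0.006]
```

Emit:
send_rows(series=[[[0.12,-0.1,3,0,0,0,0.5],[0,0,2.4,0,0,0,0.5],[0,0,0.9,0,0,0,0.5],[0,0,0,0,0,0,0.4],[0,0,0,0,0,0,0.4]]])

```text
time: 29.32
eef_pos: [0.4441, -0.3106, -0.0016]
tcp_rot: [-0.023, 1.0, -0.001, 0.001]
contact_force: [0.0, -0.4, -0.7]
opening: 0.699
finger_force: 0.0
```

Run:
```python
from h import *
plan(.4438,-.3101,-.003,92.3)
```

```text
t 29.32 pos [ 0.4441 -0.3106 -0.0016] closing-line 92.6 deg open 0.699 ff 0.0 F [ 0.  -0.4 -0.7] j [-0.8   0.31  2.03 -0.    0.8  -2.41]
shift [0.03 0.05 0.14] turn [-0.002  0.002  0.005]
```

Emit:
send_rows(series=[[[0,0,0.15,0,0,0,0.2],[0,0,0,0,0,0,0],[0,0,0,0,0,0,-0.2],[0,0,0,0,0,0,-0.2],[0,0,0,0,0,0,-0.2]]], force=25)

```text
time: 29.95
eef_pos: [0.4444, -0.3107, -0.0025]
tcp_rot: [-0.022, 1.0, -0.001, 0.001]
contact_force: [-0.0, 1.5, 7.1]
opening: 0.559
finger_force: 29.7
```

Emit:
send_rows(series=[[[0,0,-3,0,0,0,-0.2],[0,0,-5,0,0,0,-0.2],[0,0,-5,0,0,0,-0.2],[0,0,-5,0,0,0,-0.2],[0,0,0,0,0,0,-0.2],[0,0,0,0,0,0,-0.2]]], force=40)

```text
time: 30.7
eef_pos: [0.4427, -0.3092, 0.1747]
tcp_rot: [-0.023, 1.0, 0.0, -0.0]
contact_force: [-1.0, 1.2, -0.7]
opening: 0.556
finger_force: 41.2
```

Run:
```python
from h import *
plan(.64,.255,.19)
T=load("top0")
I=T.rect(.641,.255,.018,.065,.25);g=cv2.cvtColor(I,cv2.COLOR_RGB2HSV);M=((g[:,:,2]>150)&(g[:,:,0]>13)).astype(np.uint8)
for thr in(115,125,135):
    M=(I[:,:,1]>thr).astype(np.uint8);cs,_=cv2.findContours(M,0,1);mr=cv2.minAreaRect(max(cs,key=cv2.contourArea))
    print(thr,np.round([.641+(mr[0][1]+.5)*.25e-3-.065,.255+(mr[0][0]+.5)*.25e-3-.065],4),np.array(mr[1])*.25)
```

```text
t 30.70 pos [ 0.4427 -0.3092  0.1747] closing-line 92.6 deg open 0.556 ff 41.2 F [-1.   1.2 -0.7] j [-0.8   0.04  1.96 -0.    1.14 -2.41]
shift [-22.26  55.48  -1.51] turn [ 0. -0.  0.]
115 [0.6423 0.2563] [75.57575226 75.71907043]
125 [0.6422 0.2563] [74.86663818 75.06430054]
135 [0.6422 0.2562] [73.81603241 74.44714355]
```

Emit:
send_rows(series=[[[-1.87,4.62,0,0,0,0,-0.2],[-1.87,4.62,0,0,0,0,-0.2],[-1.87,4.62,0,0,0,0,-0.2],[-1.87,4.62,0,0,0,0,-0.2],[-1.87,4.62,0,0,0,0,-0.2],[-1.87,4.62,0,0,0,0,-0.2],[-1.87,4.62,0,0,0,0,-0.2],[-1.87,4.62,0,0,0,0,-0.2],[-1.87,4.62,0,0,0,0,-0.2],[-1.87,4.62,0,0,0,0,-0.2]]])

```text
time: 31.95
eef_pos: [0.6079, 0.1618, 0.172]
tcp_rot: [-0.023, 1.0, -0.0, -0.002]
contact_force: [0.0, 0.5, 0.5]
opening: 0.554
finger_force: 41.3
```

Emit:
send_rows(series=[[[-1.87,4.62,3,0,0,0,-0.2],[-1.87,4.62,4,0,0,0,-0.2],[0,0,0,0,0,0,-0.2],[0,0,0,0,0,0,-0.2],[0,0,0,0,0,0,-0.2]]])

```text
time: 32.58
eef_pos: [0.6425, 0.2524, 0.1074]
tcp_rot: [-0.022, 1.0, 0.0, 0.001]
contact_force: [-0.1, -0.7, 0.7]
opening: 0.551
finger_force: 41.3
```

Run:
```python
from h import *
plan(.6422,.2563,.017)
```

```text
t 32.58 pos [0.6425 0.2524 0.1074] closing-line 92.5 deg open 0.551 ff 41.3 F [-0.1 -0.7  0.7] j [ 0.23  0.43  1.62 -0.    1.08 -1.39]
shift [0.03 0.39 9.04] turn [ 0.     0.002 -0.   ]
```

Emit:
send_rows(series=[[[0.03,0.39,3,0,0,0,-0.2],[0,0,3,0,0,0,-0.2],[0,0,2,0,0,0,-0.2],[0,0,0.8,0,0,0,-0.2],[0,0,0.2,0,0,0,-0.2],[0,0,0,0,0,0,-0.2]]])

```text
time: 33.33
eef_pos: [0.6422, 0.2574, 0.0173]
tcp_rot: [-0.023, 1.0, 0.0, 0.001]
contact_force: [0.9, -0.5, -0.6]
opening: 0.551
finger_force: 41.3
```

Emit:
send_rows(series=[[[0,0,0,0,0,0,0.2],[0,0,0,0,0,0,0.5],[0,0,0,0,0,0,0.5],[0,0,0,0,0,0,0.5],[0,0,-3,0,0,0,0.5],[0,0,-4,0,0,0,0.5],[0,0,-4,0,0,0,0.5],[0,0,-4,0,0,0,0.5],[-6,4,0,0,0,0,0.5],[-4,4,0,0,0,0,0.5]]])

```text
time: 34.58
eef_pos: [0.7316, 0.336, 0.1679]
tcp_rot: [-0.022, 1.0, 0.0, 0.001]
contact_force: [-0.2, -0.2, 0.5]
opening: 0.749
finger_force: 0.0
```

Run:
```python
from h import *
st();T=live("top");S=live("side")
f=lambda I:sat(I)<75
for n,x,y,z,g,h in(("small",.6422,.2563,.026,f,.04),("large",.6206,-.1195,.026,lambda I:(sat(I)<115)&(I[:,:,1]>85),.05),("bearing",.4466,.0844,.011,f,.04),("ring",.4455,-.1003,.116,lambda I:cv2.cvtColor(I,cv2.COLOR_RGB2GRAY)<105,.025)):
    for C,nm in((T,"top"),(S,"side")):
        a,b,ax,*_=outer(C,x,y,z,g,h);print(n,nm,np.round(a,4),np.round(b,4),np.round(ax,1))
```

```text
t 34.58 pos [0.7316 0.336  0.1679] closing-line 92.5 deg open 0.749 ff 0.0 F [-0.2 -0.2  0.5] j [ 0.3   0.62  1.25 -0.    1.28 -1.31]
small top [0.6415 0.2551] [0.6415 0.2549] [48.7 49.7]
small side [0.6376 0.25  ] [0.6393 0.2527] [49.2 62.8]
large top [ 0.6209 -0.1209] [ 0.6209 -0.1209] [71.1 72.5]
large side [ 0.6196 -0.1217] [ 0.6189 -0.1224] [73.5 87.5]
bearing top [0.4467 0.0844] [0.4468 0.0844] [54.6 55.1]
bearing side [0.4434 0.0792] [0.4434 0.0795] [56.9 69.8]
ring top [ 0.4466 -0.1017] [ 0.4466 -0.1016] [40.8 41.2]
ring side [ 0.4435 -0.1045] [ 0.4432 -0.1055] [42.4 53.7]
```

All the pieces measure in place, flat and centred, and the bearing hasn't moved.

Emit:
send_rows(series=[[[0,0,0,0,0,0,0.5],[0,0,0,0,0,0,0.5],[0,0,0,0,0,0,0.5]]])

```text
time: 35.05
eef_pos: [0.7297, 0.3353, 0.1672]
tcp_rot: [-0.022, 1.0, 0.0, 0.0]
contact_force: [-0.2, -0.4, 0.3]
opening: 0.752
finger_force: 0.0
```

```bash
python3 -c "
from plant import ctrl
print(ctrl.sign_off())"
```

```text
the job is handed in; nothing more can be done
None
```

The job is handed in at 35 s, but `sign_off` gave no verdict; by the last checks the middle cog is keyed on the hub with the lock ring flat on it, the largest cog is on the round stand, the smallest is on the square stand, and the bearing ring has not moved.

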